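# Fit the capped strainer lid on the dressing shaker, press it home, lift off the cap alone

### The job

Get the dressing shaker ready to pour through its strainer: grip the steel strainer lid on the chopping board by its shoulder, so that the loose cap stays on top and comes along, lower the two together into the mouth of the steel tumbler, the one without a handle, without dropping them, and press down firmly, with about 10 N, until the flange is fully home on the rim. Then lift off the cap alone, leaving the lid seated and undisturbed, and finish still holding the cap in the gripper about 10 cm clear above the lid. Leave the tumbler and everything else on the table where they stand.

Things in the scene. Friction and masses are not known exactly. Their poses are not given: they have to be found in the camera images.
- tumbler: Open steel tumbler of the shaker, no handle, 105 mm tall, 58 mm wide at the foot, widening to 72 mm, with upright walls over the top 30 mm, wall 2.5 mm (mouth about 66 mm inside), 0.24 kg; loose, stands upright on the table. Origin: centre of its underside, z up. Its place and the mug's may be exchanged.
- tumbler_rim (a point): Centre of the tumbler's mouth, at the height of the rim (105 mm above the tumbler's origin).
- lid: Strainer lid (inner lid), steel, round, 66 mm tall, about 0.11 kg, loose; stands on its plug on the chopping board with the cap over its neck. Origin: centre of its underside, z up. Heights above it: plug 0 to 18 mm, flange 18 to 22, shoulder (grip here) 22 to 44, cone 44 to 52, neck 52 to 66 mm, 33 mm wide, with the pouring holes in its top.
- lid_flange (a point): Centre of the underside of the lid's 75 mm wide flange, 18 mm above the lid's origin. The plug below it is 63 mm wide, tapering to 54 mm over its lowest 8 mm; it enters the tumbler's mouth with some 1.5 mm play all round and the flange then rests on the rim. Home: this point meets tumbler_rim.
- lid_shoulder (a point): Centre of the lid's shoulder, 33 mm above the lid's origin: a plain upright cylinder 60 mm wide, 22 mm high, the place to grip. Above it a cone narrows to 45 mm; below it the wider flange sticks out 7.5 mm.
- cap: Cap (outer lid), steel, an inverted cup 42 mm wide, 24 mm tall, about 0.05 kg, loose. It sits over the lid's neck (some 2 mm play, no thread or catch), its lower edge 52 mm and its top 76 mm above the lid's origin. Origin: centre of its lower edge, z up.
- cap_top (a point): Centre of the cap's flat top (34 mm wide), 24 mm above the cap's origin. A push here goes straight through to the lid.
- board: Round wooden chopping board, 320 mm wide, 18 mm thick, fixed to the table. Origin: centre of its underside; its top is at 18 mm.
- red_pepper: Red bell pepper on the chopping board beside the lid, about 84 mm wide and 100 mm tall, 0.2 kg, loose; bystander. Origin: centre of its underside.
- yellow_pepper: Yellow bell pepper on the table, same size, loose; bystander. Origin: centre of its underside.
- mug: Steel mug with a handle at its +y side, 90 mm wide, 85 mm tall, 0.24 kg, loose; bystander, not part of the shaker. Origin: centre of its underside.
- salt: Glass salt shaker with a metal top, 54 mm wide, 80 mm tall, loose; bystander. Origin: centre of its underside.
- pepper_shaker: Glass pepper shaker with a metal top, 54 mm wide, 80 mm tall, loose; bystander. Origin: centre of its underside.
- spoon: Steel serving spoon lying on the table, 220 mm long, loose; bystander. Its x axis runs along it.

How it is judged:
By the outcome, as a careful person would: the job done as asked, in the order asked, and still so for the second after the job is handed in, while the arm keeps its last pose, push and grip.
It also fails if it takes over 64 s, if anything falls off the work surface, if the arm or the gripper's body presses on something with over 40 N, if the wrist force passes 120 N, or if a joint passes its speed limit or range.

### The arm

A 6-joint arm with a two-finger parallel gripper is mounted at the origin on the work surface. World frame = base frame: x ahead of the robot, y to its left, z up, the work surface at z = 0. Lengths are in m, angles in rad, forces in N, time in s.
With the tool pointing down it reaches from about 0.3 to 0.875 m from the base axis. Payload 6.4 kg.
Tool frame: the origin (TCP) lies at the very end of the fingers, on their centre line; the grasp point (between the pads) lies 19 mm behind it; z points along the fingers, y is the line along which they close (so a half turn about z gives the same grasp; the last joint's range is limited). The gripper opens to 85 mm and grips with 20 to 120 N. Pads are 22 mm wide; open, the fingers measure 114 mm over their backs; the gripper's body (76 mm by 85 mm) begins 54 mm behind the grasp point. The pads swing forward as they close: fully open they stand 13 mm farther back than shut.
Start: joints at [-1.518, 0.181, 1.607, -0, 1.354, -0.206], TCP at [0.147, -0.556, 0.231] pointing down, gripper open.
Joint ranges: [-2.99, 2.99], [-0.89, 2.07], [0.3, 2.58], [-1.14, 4.28], [0, 2.63], [-3.12, 3.12]. Speed limits (rad/s): [2.57, 2.57, 3.01, 3.14, 3.14, 3.14].

### API

Orientations are given as a unit quaternion [w, x, y, z].
In Python, from bench import ctrl, imaging, order gives the robot as it stands (ctrl), with the cameras (imaging) and the job (order).
- The arm moves only by the tool jog_arm, called after ">>>" as name([rows], argument=value, ...), one row to a line, values as JSON. Schema: {"type":"object","properties":{"offsets":{"type":"array","items":{"type":"object","properties":{"xyz":{"type":"array","items":{"type":"number"},"minItems":3,"maxItems":3},"rotvec":{"type":"array","items":{"type":"number"},"minItems":3,"maxItems":3},"finger_gap":{"type":"number"}},"additionalProperties":false,"required":["finger_gap"]},"minItems":1,"maxItems":10},"only":{"type":"string"},"quiet":{"type":"boolean"},"lines":{"type":"string"}},"required":["offsets"],"additionalProperties":false}. offsets is a list of rows, 1 to 10 of them, each an object with the fields xyz (a list: dx, dy, dz in fractions of the full range, 1 being 0.5 m), rotvec (a list: a rotation vector rx, ry, rz in a scale on which 1.0 is 4 rad), finger_gap (the opening from 0.0 (shut) to 1.0 (fully open)); a field left out counts as zero (the opening has to be given); each row is the pose to reach, as a shift and turn from the pose commanded when the call began, along the tool's axes at that moment; what a row does not reach only later rows make up. A row lasts 1/8 s, in which the tool goes at most 0.0625 m and 0.188 rad, less where a joint would pass 70% of its speed; a pose out of reach is approached as far as the arm can. The fingers move at their own pace and stop on an object; the grip force is fixed at half the most. Time passes only in rows, so rows that do not move let the fingers close. The tool returns the time, the measured TCP pose, the force, the opening and the grip force at its end. only (a regular expression) keeps the lines of the reply that match it, lines (a string "A,B") keeps lines A to B, and quiet returns only ok. No shift or turn number may pass 1 either way. Input that does not fit is refused with a message, and nothing moves.
- ctrl.get_obs(): the state, without advancing time (a new reading comes with each control period).
- imaging.camera(name): name is "scene" or "top" or "wrist"; returns the picture (400x640x3 uint8, blue, green, red); there is no depth.
- imaging.camera_params(name): a dict with "fovy" (degrees; the focal length in pixels is half the picture's height over the tangent of half this angle, whatever the lens; pixels are square), "cx", "cy" (the principal point, pixels), "view" (4x4, takes a point from world to camera coordinates). Camera axes: x right, y up, looking along -z (the intrinsics and any distortion apply to the point x, -y, -z); pixel columns grow to the right and rows downward; lengths in m; the calibration is good to about 2 mm. The wrist camera is an equidistant fisheye: a pixel r from the principal point sees the ray r / f radians off the axis. A picture is of the moment at which its call begins: read the wrist's pose just before it. camera_params takes no time and is no camera call; for the wrist camera it gives the pose at the moment of the call.
- order.hand_in(): hands the job in; it is judged then, once.
The state is a dict: "time_s": time; "q": joint angles; "dq": joint speeds; "joint_efforts": joint torques, N m; "eef_pos": TCP position; "eef_rot": TCP orientation; "wrist_force": force on the tool from outside, world axes, zero at the start; "torque": the same for the moment, N m; "opening": opening from 0.0 (shut) to 1.0 (fully open); "grasp_force": force on a finger pad.
Only numpy, scipy, OpenCV 4.12 (cv2) and the standard library are available. Lean on these libraries where they do the work, as an engineer would, in place of code of your own. Each camera call takes 0.05 s, during which the arm holds its last target. There are 200 camera calls.

## Working session

There is one attempt and no reset: what is moved stays moved. The work goes in short steps, Python scripts to look and compute and a tool call to move; the robot and the scene stay as the last step left them, time stands still between calls to the robot, and variables do not carry over. Pictures are saved under pics/ and viewed, at most 10 in all, crops included, and the job is handed in when it is done.

```bash
ls; mkdir -p pics
```

Run:
```python
from bench import ctrl, imaging, order
import cv2,numpy as np
o=ctrl.get_obs();print(o)
for n in("scene","top"):
    im=imaging.camera(n);cv2.imwrite(f"pics/{n}0.png",im);p=imaging.camera_params(n);print(n,p)
```

```text
bench.py
pics
{'time_s': 0.0, 'q': array([-1.51829483e+00,  1.81527589e-01,  1.60802061e+00, -3.46401461e-06,
        1.35382593e+00, -2.06316267e-01]), 'dq': array([-0.00055508,  0.0002417 ,  0.00153107, -0.00053313, -0.00057788,
       -0.00069872]), 'joint_efforts': array([-2.05703691e-03, -4.44880199e+01, -3.51337588e+01, -5.76028069e-04,
        8.98654311e-03, -1.12166822e-05]), 'eef_pos': array([ 0.14714074, -0.55526917,  0.23038564]), 'eef_rot': array([-8.88238086e-04,  9.91637908e-01,  1.29048310e-01,  6.67509918e-05]), 'wrist_force': array([-0.18100465, -0.30037973, -0.21754532]), 'torque': array([-0.01114351, -0.03456315, -0.00810764]), 'grasp_force': 0.0, 'opening': 0.9953437799635372}
scene {'fovy': 50.61598346303416, 'cx': 318.79700682380127, 'cy': 198.36536802508033, 'view': array([[ 0.37586669,  0.92662293, -0.00970446, -0.23322704],
       [-0.77881402,  0.32155123,  0.53856617,  0.41695751],
       [ 0.50216825, -0.19487111,  0.84252733, -1.48599912],
       [ 0.        ,  0.        ,  0.        ,  1.        ]])}
top {'fovy': 52.45110632704201, 'cx': 316.3332398652436, 'cy': 199.1590600562339, 'view': array([[ 3.97412200e-02, -9.99209972e-01, -2.58401015e-04,
         2.13832507e-02],
       [ 9.75146138e-01,  3.87277225e-02,  2.18151722e-01,
        -6.10023827e-01],
       [-2.17969369e-01, -8.92159432e-03,  9.75914832e-01,
        -1.05107771e+00],
       [ 0.00000000e+00,  0.00000000e+00,  0.00000000e+00,
         1.00000000e+00]])}
```

View pics/scene0.png

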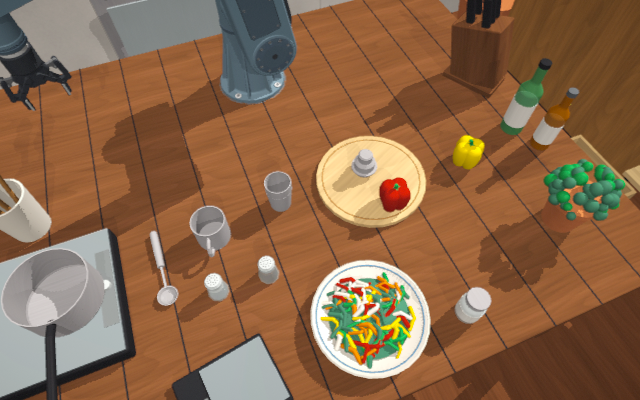

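View pics/top0.png

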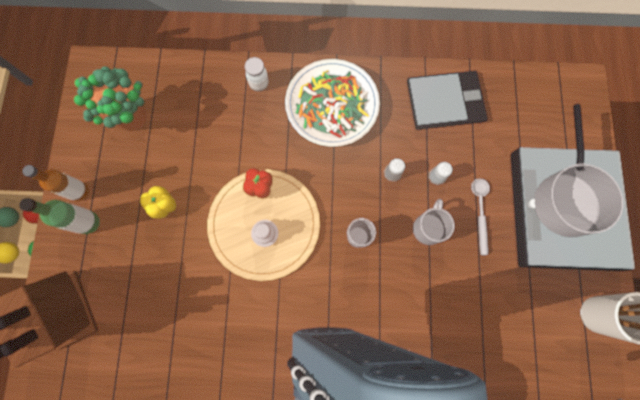

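The scene picture shows the lid with its cap at about (365,160) on the board, the pepper at (395,195) and the tumbler (no handle) at (279,190). In the top picture the lid is at (263,233), the tumbler at (361,233) and the mug at (433,226). I'll enlarge both regions next.

Run:
```python
import cv2,numpy as np
s=cv2.imread("pics/scene0.png");t=cv2.imread("pics/top0.png")
c=[(s,341,140),(s,255,162),(t,238,208),(t,336,208)]
R=[cv2.resize(i[y:y+50,x:x+50],(400,400)[:2],interpolation=cv2.INTER_CUBIC)[:300] if 0 else cv2.resize(i[y:y+50,x:x+50],(300,300),interpolation=cv2.INTER_CUBIC) for i,x,y in c]
for r in R:
    for k in range(0,300,60): cv2.line(r,(k,0),(k,300),(0,255,0),1);cv2.line(r,(0,k),(300,k),(0,255,0),1)
cv2.imwrite("pics/crop.png",np.vstack([np.hstack(R[:2]),np.hstack(R[2:])]))
```

```text
(no output)
```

View pics/crop.png

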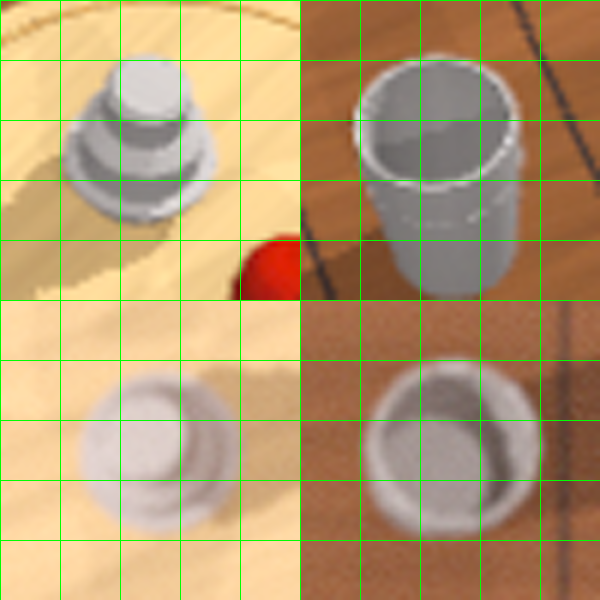

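The enlarged crop, converted back to full-picture pixels, gives these centres:

| Point | Scene | Top |
|---|---|---|
| Cap top | (365.6,154.1) | (262.8,230.4) |
| Flange | (363.9,165.9) | (264.3,232.9) |
| Tumbler rim | (277.4,181.9) | (361.0,232.2) |

Create h.py:
```python
from bench import ctrl, imaging, order
import numpy as np
def ray(n,u,v,p=None):
    p=p or imaging.camera_params(n); f=200/np.tan(np.radians(p["fovy"]/2))
    x,y=u-p["cx"],v-p["cy"]
    if n=="wrist":
        r=np.hypot(x,y); t=r/f; k=np.sin(t)/r if r else 0; d=np.array([x*k,-y*k,-np.cos(t)])
    else: d=np.array([x/f,-y/f,-1.])
    V=np.array(p["view"]);R=V[:3,:3]
    d=R.T@d; return -R.T@V[:3,3], d/np.linalg.norm(d)
def tri(rs):
    A=0;b=0
    for c,d in rs:
        M=np.eye(3)-np.outer(d,d);A=A+M;b=b+M@c
    X=np.linalg.solve(A,b)
    return X,[np.linalg.norm((np.eye(3)-np.outer(d,d))@(X-c))*1e3 for c,d in rs]
def plane(r,z):
    c,d=r;return c+d*(z-c[2])/d[2]
```

Run:
```python
from h import *
np.set_printoptions(precision=4,suppress=True)
for n,a,b,z in[("cap",(365.6,154.1),(262.8,230.4),.094),("flange",(363.9,165.9),(264.3,232.9),.038),("rim",(277.4,181.9),(361.,232.2),.105)]:
    r=[ray("scene",*a),ray("top",*b)]
    print(n,*tri(r),"scene",plane(r[0],z),"top",plane(r[1],z))
```

```text
cap [0.5137 0.1851 0.0889] [np.float64(1.1056972828968539), np.float64(1.105697282896909)] scene [0.5174 0.1841 0.094 ] top [0.5126 0.1833 0.094 ]
flange [0.5139 0.1864 0.0339] [np.float64(0.5877808525339302), np.float64(0.5877808525341033)] scene [0.5164 0.1842 0.038 ] top [0.5136 0.1864 0.038 ]
rim [ 0.5171 -0.0757  0.1003] [np.float64(0.3518836074711607), np.float64(0.35188360747121017)] scene [ 0.5203 -0.0767  0.105 ] top [ 0.5165 -0.0749  0.105 ]
```

The two views put the lid near (0.515, 0.185) and the tumbler near (0.518, -0.076). The heights agree with the text to within 5 mm. Next I'll hover over the tumbler and square the tool to the world axes on the way.

The manual's scale: shifts go in shares of 0.5 m and turns go in shares of 4 rad. Converting my numbers, 0.4816 m / 0.5 = 0.9632, -0.369 m / 0.5 = -0.738, 0.2585 rad / 4 = 0.0646.

>>> jog_arm([
  {"xyz":[0.9632, -0.738, -0.04], "rotvec":[0, 0, 0.0646], "finger_gap":1},
  {"xyz":[0.9632, -0.738, -0.04], "rotvec":[0, 0, 0.0646], "finger_gap":1},
  {"xyz":[0.9632, -0.738, -0.04], "rotvec":[0, 0, 0.0646], "finger_gap":1},
  {"xyz":[0.9632, -0.738, -0.04], "rotvec":[0, 0, 0.0646], "finger_gap":1},
  {"xyz":[0.9632, -0.738, -0.04], "rotvec":[0, 0, 0.0646], "finger_gap":1},
  {"xyz":[0.9632, -0.738, -0.04], "rotvec":[0, 0, 0.0646], "finger_gap":1},
  {"xyz":[0.9632, -0.738, -0.04], "rotvec":[0, 0, 0.0646], "finger_gap":1},
  {"xyz":[0.9632, -0.738, -0.04], "rotvec":[0, 0, 0.0646], "finger_gap":1},
  {"xyz":[0.9632, -0.738, -0.04], "rotvec":[0, 0, 0.0646], "finger_gap":1},
  {"xyz":[0.9632, -0.738, -0.04], "rotvec":[0, 0, 0.0646], "finger_gap":1},
])

```text
time_s: 1.35
eef_pos: [0.5192, -0.0734, 0.2511]
eef_rot: [-0.0, 1.0, 0.001, -0.0]
wrist_force: [0.8, -1.1, 0.8]
opening: 0.997
grasp_force: 0.0
```

>>> jog_arm([
  {"finger_gap":1},
  {"finger_gap":1},
])

```text
time_s: 1.6
eef_pos: [0.5178, -0.0759, 0.2508]
eef_rot: [-0.0, 1.0, 0.0, -0.001]
wrist_force: [-0.8, -0.5, 0.4]
opening: 0.998
grasp_force: 0.0
```

Run:
```python
from h import *
import cv2
np.set_printoptions(precision=4,suppress=True)
o=ctrl.get_obs();p=imaging.camera_params("wrist");im=imaging.camera("wrist");cv2.imwrite("pics/w1.png",im)
np.save("w1.npy",p,allow_pickle=True);print(o["eef_pos"],o["eef_rot"],p["fovy"],ray("wrist",p["cx"],p["cy"],p))
```

```text
[ 0.5178 -0.0759  0.2508] [-0.      1.      0.0005 -0.0006] 65.70646984690485 (array([ 0.5964, -0.0742,  0.3934]), array([-0.307 , -0.0001, -0.9517]))
```

View pics/w1.png

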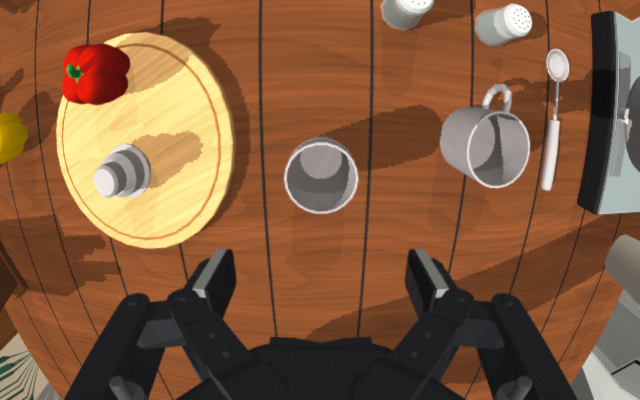

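The wrist picture shows the tumbler rim centred at about (321.5,177) and about 73 px wide. The lid is at (125,172), the pepper at (95,73), and the mug is on the right. The tumbler is clearly the one without a handle. Next I'll hover over the lid and take a second wrist view.

Converted, -0.261 m / 0.5 = -0.522, -0.003 m / 0.5 = -0.006.

>>> jog_arm([
  {"xyz":[-0.006, -0.522, 0], "finger_gap":1},
  {"xyz":[-0.006, -0.522, 0], "finger_gap":1},
  {"xyz":[-0.006, -0.522, 0], "finger_gap":1},
  {"xyz":[-0.006, -0.522, 0], "finger_gap":1},
  {"xyz":[-0.006, -0.522, 0], "finger_gap":1},
  {"xyz":[-0.006, -0.522, 0], "finger_gap":1},
  {"xyz":[-0.006, -0.522, 0], "finger_gap":1},
])

```text
time_s: 2.52
eef_pos: [0.5155, 0.1832, 0.2512]
eef_rot: [0.0, 1.0, -0.001, -0.0]
wrist_force: [0.1, 0.0, -0.3]
opening: 1.0
grasp_force: 0.0
```

Create fit.py:
```python
from h import *
import cv2
from scipy.optimize import minimize
def proj(n,p,X):
    V=np.array(p["view"]);c=X@V[:3,:3].T+V[:3,3];f=200/np.tan(np.radians(p["fovy"]/2))
    x,y,z=c[:,0],-c[:,1],-c[:,2]
    if n=="wrist": r=np.hypot(x,y);k=f*np.arctan2(r,z)/r
    else: k=f/z
    return p["cx"]+x*k,p["cy"]+y*k
A=np.linspace(0,2*np.pi,180,endpoint=False)
def grad(im):
    g=cv2.GaussianBlur(cv2.cvtColor(im,cv2.COLOR_BGR2GRAY).astype(np.float32),(0,0),1.0)
    return np.hypot(cv2.Sobel(g,cv2.CV_32F,1,0),cv2.Sobel(g,cv2.CV_32F,0,1))
def fit(views,x0,circ,fz=True,span=.012):
    # circ: list of (dz, r); one common pose (x,y,z) over the views, or z fixed
    def cost(s):
        z=s[2] if len(s)>2 else x0[2]; t=0
        for n,p,g in views:
            for dz,r in circ:
                u,v=proj(n,p,np.c_[s[0]+r*np.cos(A),s[1]+r*np.sin(A),np.full(180,z+dz)])
                t-=np.mean(np.minimum(cv2.remap(g,u.astype(np.float32)[None],v.astype(np.float32)[None],1),150))
        return t
    gx=np.arange(-span,span+1e-4,.002)
    b=min(((cost(np.r_[x0[0]+a,x0[1]+c,x0[2]+h][:3 if fz else 2]),a,c,h) for a in gx for c in gx for h in (gx if fz else [0])))
    s=np.r_[x0[0]+b[1],x0[1]+b[2],x0[2]+b[3]][:3 if fz else 2]
    r=minimize(cost,s,method="Nelder-Mead",options=dict(initial_simplex=np.vstack([s]+[s+.0015*e for e in np.eye(len(s))]),xatol=1e-5))
    return r.x,r.fun
```

Run:
```python
from fit import *
np.set_printoptions(precision=4,suppress=True)
p2=imaging.camera_params("wrist");im2=imaging.camera("wrist");cv2.imwrite("pics/w2.png",im2);np.save("w2.npy",p2,allow_pickle=True)
print(ctrl.get_obs()["eef_pos"])
p1=np.load("w1.npy",allow_pickle=True).item()
W1=("wrist",p1,grad(cv2.imread("pics/w1.png")));W2=("wrist",p2,grad(im2))
S=("scene",imaging.camera_params("scene"),grad(cv2.imread("pics/scene0.png")));T=("top",imaging.camera_params("top"),grad(cv2.imread("pics/top0.png")))
for nm,x0,c,zt in[("rim",[.518,-.076,.105],[(0,.036)],.105),("flange",[.515,.185,.038],[(0,.0375)],.038),("captop",[.515,.185,.094],[(0,.017)],.094)]:
    print(nm,"W12 free",*fit([W1,W2],x0,c))
    for k,v in(("W1",W1),("W2",W2),("S",S),("T",T)): print("  ",k,*fit([v],x0,c,False))
```

```text
[0.5155 0.1832 0.2512]
rim W12 free [ 0.5188 -0.0755  0.1066] -291.67138671875
   W1 [ 0.5191 -0.0747] -150.0
   W2 [ 0.5185 -0.0771] -143.38059997558594
   S [ 0.515  -0.0755] -97.12703704833984
   T [ 0.513  -0.0743] -99.89781951904297
flange W12 free [0.5077 0.1922 0.0253] -127.93476867675781
   W1 [0.515  0.1839] -81.84799194335938
   W2 [0.5104 0.1932] -41.21268844604492
   S [0.5141 0.1716] -77.52098846435547
   T [0.5122 0.1934] -33.91178512573242
captop W12 free [0.5144 0.1868 0.0924] -176.75149536132812
   W1 [0.5149 0.1857] -88.02970123291016
   W2 [0.5146 0.1878] -88.99097442626953
   S [0.5222 0.1819] -86.64732360839844
   T [0.513  0.1852] -66.8061752319336
```

View pics/w2.png

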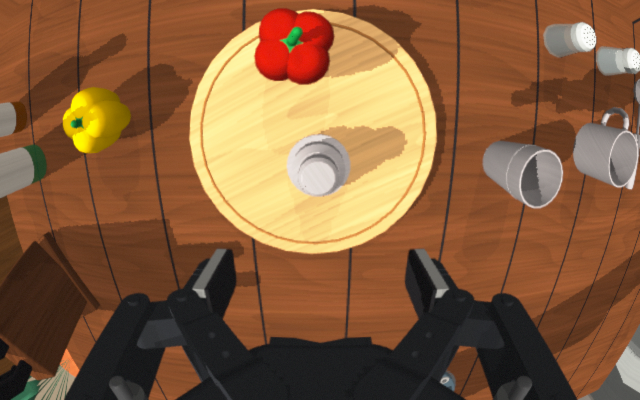

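In the second wrist view the lid is centred at about (318,166) between the fingers, and the pepper is clear ahead at (295,45). Multi-view fits:

| Point | Position |
|---|---|
| Tumbler rim | (0.5188, -0.075, 0.1066) |
| Cap top | (0.5145, 0.187, 0.0924) |

These heights fit the expected 0.105 and 0.094. I'll descend now.

Converted, 0.208 m / 0.5 = 0.416, 0.14 m / 0.5 = 0.28.

>>> jog_arm([
  {"xyz":[0, -0.004, 0.1], "finger_gap":1},
  {"xyz":[0, -0.004, 0.2], "finger_gap":1},
  {"xyz":[0, -0.004, 0.28], "finger_gap":1},
  {"xyz":[0, -0.004, 0.34], "finger_gap":1},
  {"xyz":[0, -0.004, 0.37], "finger_gap":1},
  {"xyz":[0, -0.004, 0.4], "finger_gap":1},
  {"xyz":[0, -0.004, 0.416], "finger_gap":1},
  {"xyz":[0, -0.004, 0.416], "finger_gap":1},
  {"xyz":[0, -0.004, 0.416], "finger_gap":1},
])

```text
time_s: 3.7
eef_pos: [0.5159, 0.1873, 0.0441]
eef_rot: [-0.0, 1.0, 0.0, 0.001]
wrist_force: [-0.1, 0.2, -0.2]
opening: 1.001
grasp_force: 0.0
```

Run:
```python
from bench import ctrl, imaging, order
import cv2
im=imaging.camera("wrist");cv2.imwrite("pics/w3.png",im);print(ctrl.get_obs()["wrist_force"])
```

```text
[ 0.6585513  -0.24134406  0.43219403]
```

View pics/w3.png

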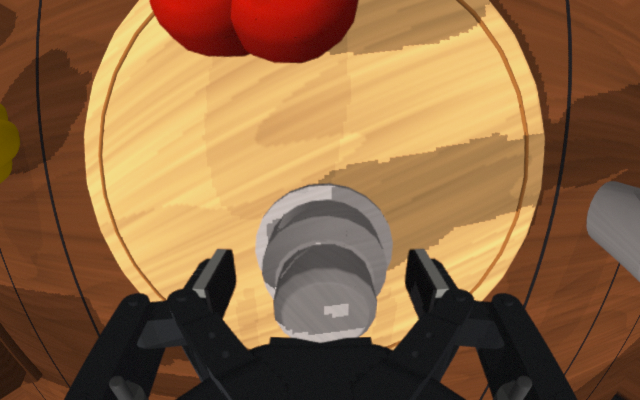

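The shoulder is between the pads. The lid centre is at column about 324 and the finger midpoint at about 320.5, so the tool is about 2 mm off sideways. I'll shift the tool by +y 1.5 mm and close.

Converted, 0.0015 m / 0.5 = 0.003.

>>> jog_arm([
  {"xyz":[0, 0.003, 0], "finger_gap":1},
  {"xyz":[0, 0.003, 0], "finger_gap":0.8},
  {"xyz":[0, 0.003, 0], "finger_gap":0.75},
  {"xyz":[0, 0.003, 0], "finger_gap":0.7},
  {"xyz":[0, 0.003, 0], "finger_gap":0.65},
  {"xyz":[0, 0.003, 0], "finger_gap":0.6},
  {"xyz":[0, 0.003, 0], "finger_gap":0.5},
  {"xyz":[0, 0.003, 0], "finger_gap":0.4},
  {"xyz":[0, 0.003, 0], "finger_gap":0.3},
])

```text
time_s: 4.88
eef_pos: [0.5154, 0.1856, 0.0441]
eef_rot: [0.0, 1.0, 0.0, 0.0]
wrist_force: [-3.2, -0.9, 8.0]
opening: 0.674
grasp_force: 63.2
```

>>> jog_arm([
  {"finger_gap":0},
  {"finger_gap":0},
  {"finger_gap":0},
])

```text
time_s: 5.25
eef_pos: [0.5154, 0.1856, 0.0441]
eef_rot: [0.0, 1.0, 0.0, 0.0]
wrist_force: [-3.1, -1.9, 7.7]
opening: 0.677
grasp_force: 63.2
```

The grip is good: opening 0.675 (about 57 mm against the 60 mm shoulder) at 63 N. I'll lift gently.

Converted, -0.14 m / 0.5 = -0.28, -0.135 m / 0.5 = -0.27.

>>> jog_arm([
  {"xyz":[0, 0, -0.008], "finger_gap":0},
  {"xyz":[0, 0, -0.024], "finger_gap":0},
  {"xyz":[0, 0, -0.056], "finger_gap":0},
  {"xyz":[0, 0, -0.096], "finger_gap":0},
  {"xyz":[0, 0, -0.14], "finger_gap":0},
  {"xyz":[0, 0, -0.19], "finger_gap":0},
  {"xyz":[0, 0, -0.24], "finger_gap":0},
  {"xyz":[0, 0, -0.27], "finger_gap":0},
  {"xyz":[0, 0, -0.28], "finger_gap":0},
])

```text
time_s: 6.38
eef_pos: [0.5157, 0.1857, 0.1847]
eef_rot: [-0.0, 1.0, 0.0, 0.001]
wrist_force: [0.5, -0.1, -1.9]
opening: 0.674
grasp_force: 64.3
```

>>> jog_arm([
  {"xyz":[0, 0.016, 0], "finger_gap":0},
  {"xyz":[0.002, 0.05, 0], "finger_gap":0},
  {"xyz":[0.002, 0.11, 0], "finger_gap":0},
  {"xyz":[0.004, 0.18, 0], "finger_gap":0},
  {"xyz":[0.004, 0.25, 0], "finger_gap":0},
  {"xyz":[0.004, 0.32, 0], "finger_gap":0},
  {"xyz":[0.006, 0.38, 0], "finger_gap":0},
  {"xyz":[0.006, 0.42, 0], "finger_gap":0},
  {"xyz":[0.006, 0.43, 0], "finger_gap":0},
  {"xyz":[0.006, 0.43, 0], "finger_gap":0},
])

```text
time_s: 7.62
eef_pos: [0.5178, -0.0297, 0.1827]
eef_rot: [-0.0, 1.0, -0.0, -0.001]
wrist_force: [-0.1, 0.4, -1.6]
opening: 0.673
grasp_force: 64.4
```

Run:
```python
from bench import ctrl, imaging, order
import cv2,numpy as np
o=ctrl.get_obs();p=imaging.camera_params("wrist");im=imaging.camera("wrist");cv2.imwrite("pics/w4.png",im);np.save("w4.npy",p,allow_pickle=True);print(o["eef_pos"],o["wrist_force"],o["torque"])
```

```text
[ 0.51781748 -0.0296899   0.18274947] [-0.14650169  0.35722736 -1.58828048] [ 0.04082977 -0.00480376 -0.03196928]
```

View pics/w4.png

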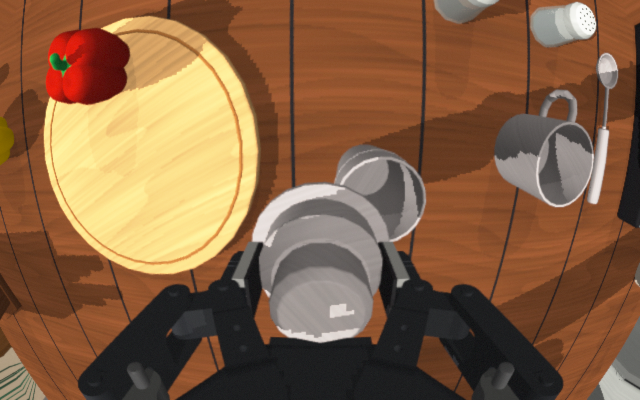

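The lid and cap came along together: the flange spans columns 252–389 and the cap sits level on top. The tumbler rim is visible at about (380,192). Next I'll fit the lid and rim in this same view to get the offset between them.

Run:
```python
import fit; from fit import *
np.set_printoptions(precision=4,suppress=True)
p=np.load("w4.npy",allow_pickle=True).item();W=("wrist",p,grad(cv2.imread("pics/w4.png")))
full=fit.A
def F(lo,hi,x0,c,fz=False):
    fit.A=np.radians(np.linspace(lo,hi,180)); return fit.fit([W],x0,c,fz)
print("flange top",F(-60,60,[.516,-.03,.179],[(0,.0375)]),F(-50,50,[.516,-.03,.179],[(0,.0375)]))
print("flange top+shoulder",F(-60,60,[.516,-.03,.179],[(0,.0375),(.022,.030)]))
print("captop full",F(0,360,[.516,-.03,.2345],[(0,.017)]),F(0,360,[.516,-.03,.2245],[(0,.021)]))
print("rim",F(-150,40,[.518,-.075,.105],[(0,.036)]))
im=cv2.imread("pics/w4.png")
fit.A=np.radians(np.linspace(0,360,180))
```

```text
Traceback (most recent call last):
AttributeError: 'function' object has no attribute 'A'
```

Run:
```python
import fit as M, cv2, numpy as np
np.set_printoptions(precision=4,suppress=True)
p=np.load("w4.npy",allow_pickle=True).item();W=("wrist",p,M.grad(cv2.imread("pics/w4.png")))
def F(lo,hi,x0,c):
    M.A=np.radians(np.linspace(lo,hi,180)); return M.fit([W],x0,c,False)
print("flange top",F(-60,60,[.516,-.03,.179],[(0,.0375)]),F(-45,45,[.516,-.03,.179],[(0,.0375)]))
print("flange+shoulder",F(-60,60,[.516,-.03,.179],[(0,.0375),(.022,.030)]))
print("captop",F(0,360,[.516,-.03,.2345],[(0,.017)]))
print("rim",F(-150,40,[.518,-.075,.105],[(0,.036)]))
```

```text
flange top (array([ 0.5167, -0.0278]), np.float64(-142.1603546142578)) (array([ 0.5167, -0.0277]), np.float64(-139.78330993652344))
flange+shoulder (array([ 0.5168, -0.0279]), np.float64(-246.62185668945312))
captop (array([ 0.524 , -0.0223]), np.float64(-61.50835418701172))
rim (array([ 0.5185, -0.0749]), np.float64(-138.55296325683594))
```

In the same view the lid sits at (0.5167, -0.0278) and the rim at (0.5185, -0.0749). That offset is dx about +1.8 mm and dy about -47 mm. I'll move above the mouth and lower until the plug is just above the rim, then measure again.

Converted, 0.0465 m / 0.5 = 0.093, 0.0018 m / 0.5 = 0.0036.

>>> jog_arm([
  {"xyz":[0.002, 0.02, 0], "finger_gap":0},
  {"xyz":[0.0036, 0.05, 0], "finger_gap":0},
  {"xyz":[0.0036, 0.08, 0], "finger_gap":0},
  {"xyz":[0.0036, 0.093, 0], "finger_gap":0},
  {"xyz":[0.0036, 0.093, 0.016], "finger_gap":0},
  {"xyz":[0.0036, 0.093, 0.04], "finger_gap":0},
  {"xyz":[0.0036, 0.093, 0.064], "finger_gap":0},
  {"xyz":[0.0036, 0.093, 0.08], "finger_gap":0},
  {"xyz":[0.0036, 0.093, 0.084], "finger_gap":0},
  {"xyz":[0.0036, 0.093, 0.084], "finger_gap":0},
])

```text
time_s: 8.93
eef_pos: [0.5202, -0.0758, 0.1413]
eef_rot: [-0.0, 1.0, 0.0, -0.0]
wrist_force: [-0.3, 0.3, -1.5]
opening: 0.67
grasp_force: 64.4
```

Run:
```python
import fit as M, cv2, numpy as np
from bench import ctrl, imaging, order
np.set_printoptions(precision=4,suppress=True)
o=ctrl.get_obs();p=imaging.camera_params("wrist");im=imaging.camera("wrist");cv2.imwrite("pics/w5.png",im)
W=("wrist",p,M.grad(im));x,y,z=o["eef_pos"];print(o["eef_pos"],o["wrist_force"])
def F(lo,hi,x0,c):
    M.A=np.radians(np.linspace(lo,hi,180)); return M.fit([W],x0,c,False,span=.006)
print("flange top",F(-60,60,[x-.001,y+.002,z-.004],[(0,.0375)]))
print("rim",F(-40,40,[.5187,-.0750,.105],[(0,.036)]),F(-60,60,[.5187,-.0750,.105],[(0,.036)]))
cv2.imwrite("pics/w5c.png",cv2.resize(im[150:350,200:440],None,fx=3,fy=3,interpolation=cv2.INTER_CUBIC))
```

```text
[ 0.5202 -0.0758  0.1413] [-0.3452  0.2517 -1.4642]
flange top (array([ 0.5188, -0.0743]), np.float64(-138.53160095214844))
rim (array([ 0.5182, -0.0749]), np.float64(-145.59066772460938)) (array([ 0.5182, -0.0749]), np.float64(-145.8207550048828))
```

View pics/w5c.png

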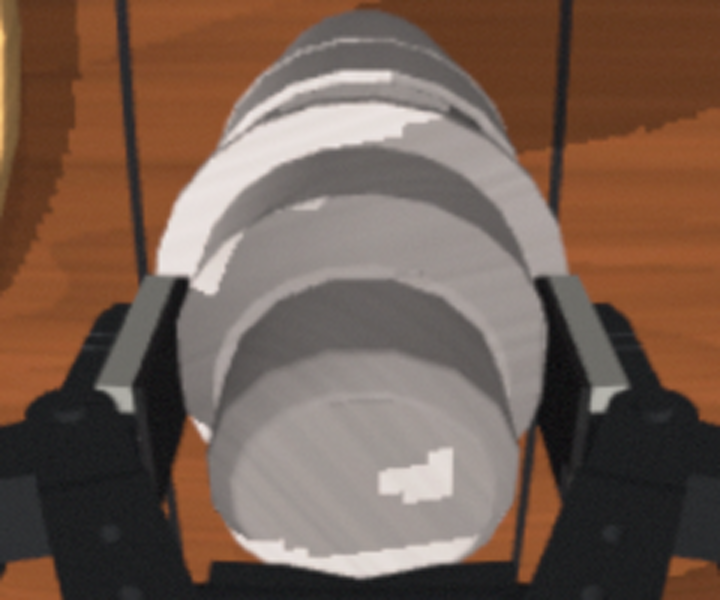

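The crop shows the lid directly over the mouth. The rim's front arc (y about 75–90 in the crop) is concentric with the flange, and the residual is about -0.6 mm in both x and y. I'll lower it.

Converted, 0.018 m / 0.5 = 0.036, -0.0006 m / 0.5 = -0.0012.

>>> jog_arm([
  {"xyz":[-0.0012, 0.0012, 0], "finger_gap":0},
  {"xyz":[-0.0012, 0.0012, 0.008], "finger_gap":0},
  {"xyz":[-0.0012, 0.0012, 0.016], "finger_gap":0},
  {"xyz":[-0.0012, 0.0012, 0.024], "finger_gap":0},
  {"xyz":[-0.0012, 0.0012, 0.03], "finger_gap":0},
  {"xyz":[-0.0012, 0.0012, 0.036], "finger_gap":0},
  {"xyz":[-0.0012, 0.0012, 0.036], "finger_gap":0},
])

```text
time_s: 9.85
eef_pos: [0.5193, -0.0764, 0.123]
eef_rot: [-0.0, 1.0, 0.0, -0.0]
wrist_force: [0.5, -0.5, -2.0]
opening: 0.675
grasp_force: 64.4
```

>>> jog_arm([
  {"xyz":[0, 0, 0.004], "finger_gap":0},
  {"xyz":[0, 0, 0.008], "finger_gap":0},
  {"xyz":[0, 0, 0.012], "finger_gap":0},
  {"xyz":[0, 0, 0.012], "finger_gap":0},
])

```text
time_s: 10.35
eef_pos: [0.5193, -0.0764, 0.117]
eef_rot: [-0.0, 1.0, 0.0, -0.0]
wrist_force: [-0.8, 0.2, -1.5]
opening: 0.673
grasp_force: 64.4
```

Converted, 0.003 m / 0.5 = 0.006, 0.002 m / 0.5 = 0.004.

>>> jog_arm([
  {"xyz":[0, 0, 0.002], "finger_gap":0},
  {"xyz":[0, 0, 0.004], "finger_gap":0},
  {"xyz":[0, 0, 0.006], "finger_gap":0},
  {"xyz":[0, 0, 0.006], "finger_gap":0},
])

```text
time_s: 10.85
eef_pos: [0.5194, -0.0765, 0.1142]
eef_rot: [-0.0, 1.0, 0.0, -0.0]
wrist_force: [0.9, 0.4, -2.4]
opening: 0.676
grasp_force: 64.4
```

>>> jog_arm([
  {"xyz":[0, 0, 0.002], "finger_gap":0},
  {"xyz":[0, 0, 0.002], "finger_gap":0},
])

```text
time_s: 11.1
eef_pos: [0.5195, -0.0765, 0.1133]
eef_rot: [-0.0, 1.0, 0.0, -0.0]
wrist_force: [0.1, -0.3, -2.1]
opening: 0.675
grasp_force: 64.4
```

>>> jog_arm([
  {"xyz":[0, 0, 0.002], "finger_gap":0},
  {"xyz":[0, 0, 0.002], "finger_gap":0},
])

```text
time_s: 11.35
eef_pos: [0.52, -0.0766, 0.1132]
eef_rot: [0.0, 1.0, 0.0, 0.0]
wrist_force: [-2.3, -0.2, 4.8]
opening: 0.675
grasp_force: 65.0
```

Contact came at TCP 0.1132, right where the flange should be home. Now I'll press up to about 10 N.

Converted, 0.0007 m / 0.5 = 0.0014, 0.0005 m / 0.5 = 0.001.

>>> jog_arm([
  {"xyz":[0, 0, 0.001], "finger_gap":0},
  {"xyz":[0, 0, 0.0014], "finger_gap":0},
  {"xyz":[0, 0, 0.0014], "finger_gap":0},
])

```text
time_s: 11.72
eef_pos: [0.5203, -0.0766, 0.1132]
eef_rot: [0.0, 1.0, 0.0, 0.001]
wrist_force: [-2.1, 1.7, 9.7]
opening: 0.674
grasp_force: 65.5
```

That is about 11 N of contact force, allowing for the 1.5 N baseline. I'll ease the push, open the gripper, and rise to the cap's height while checking the forces.

Converted, -0.0008 m / 0.5 = -0.0016, -0.0007 m / 0.5 = -0.0014.

>>> jog_arm([
  {"finger_gap":0},
  {"xyz":[0, 0, -0.0014], "finger_gap":0},
  {"xyz":[0, 0, -0.0016], "finger_gap":0.7},
  {"xyz":[0, 0, -0.0016], "finger_gap":0.75},
  {"xyz":[0, 0, -0.0016], "finger_gap":0.8},
  {"xyz":[0, 0, -0.0016], "finger_gap":0.9},
  {"xyz":[0, 0, -0.0016], "finger_gap":1},
  {"xyz":[0, 0, -0.0016], "finger_gap":1},
  {"xyz":[0, 0, -0.0016], "finger_gap":1},
])

```text
time_s: 12.85
eef_pos: [0.5195, -0.0765, 0.1124]
eef_rot: [0.0, 1.0, 0.0, 0.0]
wrist_force: [0.2, -0.6, 0.2]
opening: 1.0
grasp_force: 0.0
```

>>> jog_arm([
  {"xyz":[0, 0, -0.008], "finger_gap":1},
  {"xyz":[0, 0, -0.02], "finger_gap":1},
  {"xyz":[0, 0, -0.036], "finger_gap":1},
  {"xyz":[0, 0, -0.05], "finger_gap":1},
  {"xyz":[0, 0, -0.056], "finger_gap":1},
  {"xyz":[0, 0, -0.056], "finger_gap":1},
  {"xyz":[0, 0, -0.056], "finger_gap":1},
])

```text
time_s: 13.72
eef_pos: [0.5193, -0.0764, 0.1402]
eef_rot: [-0.0, 1.0, 0.0, -0.0]
wrist_force: [0.2, -0.6, -0.1]
opening: 0.996
grasp_force: 0.0
```

Run:
```python
import fit as M, cv2, numpy as np
from bench import ctrl, imaging, order
np.set_printoptions(precision=4,suppress=True)
o=ctrl.get_obs();p=imaging.camera_params("wrist");im=imaging.camera("wrist")
W=("wrist",p,M.grad(im));print(o["eef_pos"],o["wrist_force"])
def F(lo,hi,x0,c):
    M.A=np.radians(np.linspace(lo,hi,180)); return M.fit([W],x0,c,False,span=.006)
print("flange top",F(-60,60,[.5185,-.0750,.109],[(0,.0375)]))
cv2.imwrite("pics/w6c.png",cv2.resize(im[130:380,160:480],None,fx=2.4,fy=2.4,interpolation=cv2.INTER_CUBIC))
```

```text
[ 0.5193 -0.0764  0.1402] [ 0.1603 -0.6473 -0.1079]
flange top (array([ 0.5186, -0.0747]), np.float64(-148.24874877929688))
```

View pics/w6c.png

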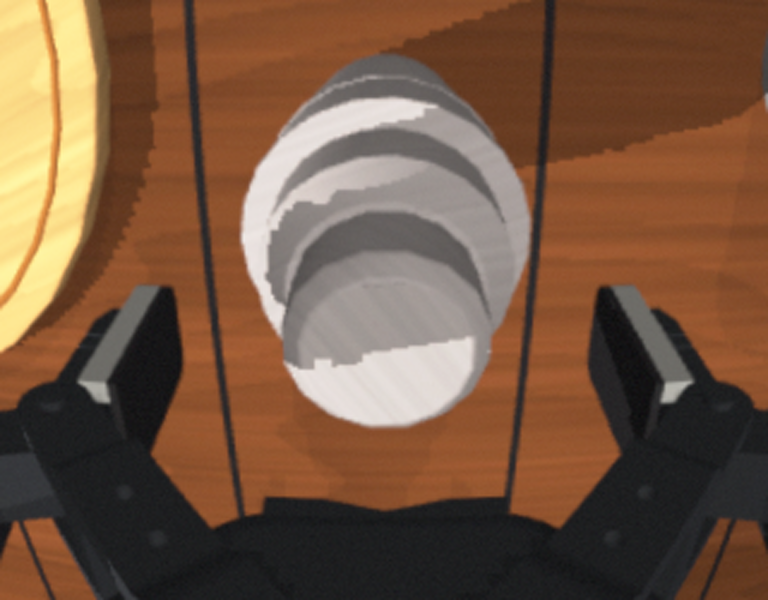

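The lid is seated on the rim, the flange is level, the cap is on top and centred, and the open pads flank it. I'll rise 1.5 mm and close on the cap.

Converted, -0.0015 m / 0.5 = -0.003.

>>> jog_arm([
  {"xyz":[0, 0, -0.003], "finger_gap":1},
  {"xyz":[0, 0, -0.003], "finger_gap":0.8},
  {"xyz":[0, 0, -0.003], "finger_gap":0.7},
  {"xyz":[0, 0, -0.003], "finger_gap":0.62},
  {"xyz":[0, 0, -0.003], "finger_gap":0.56},
  {"xyz":[0, 0, -0.003], "finger_gap":0.52},
  {"xyz":[0, 0, -0.003], "finger_gap":0.48},
  {"xyz":[0, 0, -0.003], "finger_gap":0.44},
  {"xyz":[0, 0, -0.003], "finger_gap":0.4},
  {"xyz":[0, 0, -0.003], "finger_gap":0.2},
])

```text
time_s: 15.02
eef_pos: [0.5199, -0.0767, 0.1424]
eef_rot: [0.0, 1.0, 0.0, 0.0]
wrist_force: [-0.6, -1.1, 4.7]
opening: 0.449
grasp_force: 59.9
```

>>> jog_arm([
  {"finger_gap":0},
  {"finger_gap":0},
  {"finger_gap":0},
])

```text
time_s: 15.4
eef_pos: [0.5199, -0.0767, 0.1423]
eef_rot: [0.0, 1.0, 0.0, 0.0]
wrist_force: [-0.2, -0.6, 4.4]
opening: 0.45
grasp_force: 60.0
```

Gripped on the cap, with opening 0.45 (about 38 mm) at 60 N. I'll lift straight up, slowly at first.

Converted, -0.03 m / 0.5 = -0.06, -0.02 m / 0.5 = -0.04.

>>> jog_arm([
  {"xyz":[0, 0, -0.002], "finger_gap":0},
  {"xyz":[0, 0, -0.006], "finger_gap":0},
  {"xyz":[0, 0, -0.012], "finger_gap":0},
  {"xyz":[0, 0, -0.02], "finger_gap":0},
  {"xyz":[0, 0, -0.03], "finger_gap":0},
  {"xyz":[0, 0, -0.04], "finger_gap":0},
  {"xyz":[0, 0, -0.06], "finger_gap":0},
])

```text
time_s: 16.27
eef_pos: [0.5192, -0.0764, 0.1721]
eef_rot: [-0.0, 1.0, 0.0, -0.0]
wrist_force: [-0.0, -0.5, -0.4]
opening: 0.45
grasp_force: 60.1
```

>>> jog_arm([
  {"xyz":[0, 0, -0.03], "finger_gap":0},
  {"xyz":[0, 0, -0.06], "finger_gap":0},
  {"xyz":[0, 0, -0.1], "finger_gap":0},
  {"xyz":[0, 0, -0.13], "finger_gap":0},
  {"xyz":[0, 0, -0.15], "finger_gap":0},
  {"xyz":[0, 0, -0.162], "finger_gap":0},
  {"xyz":[0, 0, -0.162], "finger_gap":0},
  {"xyz":[0, 0, -0.162], "finger_gap":0},
])

```text
time_s: 17.27
eef_pos: [0.5192, -0.0764, 0.2522]
eef_rot: [-0.0, 1.0, 0.0, -0.001]
wrist_force: [-0.1, 0.2, -0.9]
opening: 0.451
grasp_force: 60.1
```

Run:
```python
from bench import ctrl, imaging, order
import cv2,numpy as np
w=imaging.camera("wrist")[100:400,120:520];s=imaging.camera("scene")[90:240,180:380]
cv2.imwrite("pics/end.png",np.hstack([w,cv2.resize(s,(400,300),interpolation=cv2.INTER_CUBIC)]))
```

```text
(no output)
```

View pics/end.png

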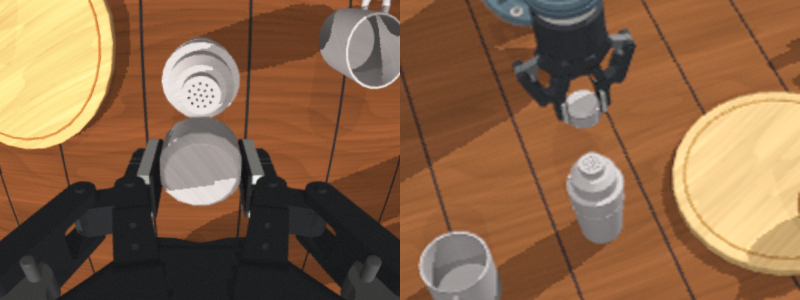

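The cap is in the gripper, and the lid is seated flush on the tumbler with its holes showing. The lift was 110 mm, which leaves the cap about 10 cm clear of the lid. Handing in.

```bash
python3 -c "
from bench import ctrl, imaging, order
print(order.hand_in())"
```

```text
the job is handed in; nothing more can be done
None
```

I handed the job in at about 17 s: the lid is seated on the tumbler after an 11 N press, and the gripper holds the cap about 10 cm above it; no verdict was returned.

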